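# Feed a vial rack past the sprung gate of a balance lane

### The job

Load the white vial rack into the feed lane: with one fingertip press the long steel bar beside the lane down and keep it down so that the gate stays swung up, and meanwhile push the rack by its upright tab with the other finger, through under the raised gate and on until its nose is up against the grey end stop. Then let the bar come up so the gate shuts behind the rack, and move clear. The gate must never touch the rack or its vials; the rack is only pushed, not lifted, and everything else on the bench stays where it is.

Things in the scene. Friction and masses are not known exactly. Their poses are not given: they have to be found in the camera images.
- chute: Fixed aluminium feed lane, 390 x 116 mm. x = push direction (roughly the robot's left), y = press-bar side (roughly towards the robot), z up; origin on the bench, mid-way along the channel's centre line. Channel 56 mm wide, floor 6 mm and wall tops 24 mm above the bench, open above and at the rear (-x). Base plate spans y -40 to 76 mm.
- end_stop (a point): Centre of the face of the grey end stop, 66 mm wide, 46 mm high above the bench, at x = 178 mm in the lane's frame; this point is 26 mm above the bench.
- hinge (a point): Gate end of the 8 mm hinge shaft, at x = 80, y = 37, z = 46 mm in the lane's frame. The shaft runs from here back along -x to x = -187 mm, between channel and press bar, never moving aside. A 10 mm post, 54 mm high, carries it at each end (x = 96 and -187 mm, y = 38 mm).
- gate (a joint): Gate hinge, level axis along the lane: 0 = shut, 1.25 rad = open stop. Pressing the bar down increases it. A spring always returns it to 0 (about 2 N at the bar when shut, 5 N fully open). From 0.7 rad up the gate is clear above rack and vials; about 1.0 is a good place to hold it. The rack cannot push it open.
- press_bar (a point): Round steel bar, 14 mm thick, 255 mm long, parallel to the lane outside its wall, rigidly joined to the gate; press it anywhere. This point is its middle, on its centre line: x = -47.5, y = 63, z = 61 mm in the lane's frame when shut. Its top is 68 mm above the bench shut, 48 at 0.7 rad, 39 at 1.0, 33 at 1.25 (arc of 30 mm radius about the hinge); y stays between 59 and 67 mm.
- gate_leaf (a point): Dark steel gate leaf, 25 mm wide across the lane, 29 mm high, 6 mm thick, in the plane x = 80 mm of the lane. This point is its centre. Shut, its lower edge is 17 mm above the bench (the rack's tongue passes under, its body does not). Open, it swings up in its own plane towards the bar side, up to 95 mm above the bench.
- rack: Loose white rack, 0.2-0.45 kg, in the channel short of the gate, axes as the lane's. Body 84 x 52 x 24 mm with eight fixed capped vials up to 32 mm; origin at the centre of the body's underside. Behind it a flat tongue 6 mm thick ends in an upright push tab, 36 mm wide, 54 mm high, 8 thick, rear face at x = -110 mm. Fully home: origin at x = 136 mm in the lane's frame, the tab still before the gate.
- flask: Bystander, to be left where it stands: conical glass flask, 64 mm across, 104 mm high, beyond the lane; origin under its centre.
- vial: Bystander, to be left where it stands: single capped vial, 22 mm across, 40 mm high, near the end of the lane on the bar side; origin under its centre.
- spatula: Bystander, to be left where it stands: steel lab spatula, 155 mm long, 6 mm thick, lying beyond the lane; origin near its middle.
- calculator: Bystander, to be left where it stands: black pocket calculator, 150 x 105 x 18 mm; origin under its centre.
- jar_a: Bystander, to be left where it stands: white jar, 90 mm across, 150 mm high; origin under its centre.
- media_bottle: Bystander, to be left where it stands: amber bottle, 70 mm across, 145 mm high; origin under its centre.
- dish: Bystander, to be left where it stands: white bowl, 80 mm across, 25 mm high; origin under its centre.
Mind the look-alikes: they are no part of the job. Leave any pink or yellow look-alike of the rack alone.

How it is judged:
On the way, in this order (a step that is already met when the one before it is completed fails the run):
1. a fingertip presses the bar and the gate is open, with the rack still short of the gate (value of joint gate above 0.7 rad and contact force between the fingers and gate above 0.2 N and x of rack in the frame of chute below 0.034 m), for 0.1 s.
2. the rack passes under the gate while a fingertip holds the bar down (value of joint gate above 0.7 rad and contact force between the fingers and gate above 0.2 N and x of rack in the frame of chute between 0.05 and 0.11 m), for 0.1 s.
3. the rack's body is past the gate with the bar still held down (value of joint gate above 0.7 rad and contact force between the fingers and gate above 0.2 N and x of rack in the frame of chute above 0.125 m), for 0.1 s.
At the end, for the whole second after the job is handed in: The rack stands flat in the lane, at rest, its nose within 6 mm of the end stop, and the gate is back shut (within 0.06 rad) behind its body (x of rack in the frame of chute above 0.13 m and z of rack in the frame of chute below 0.01 m and angle between rack's own z axis and vertical below 0.06 rad and linear speed of rack below 0.01 m/s and value of joint gate below 0.06 rad); the robot touches nothing.
It fails at once if the gate touches the rack or its vials (more than 0.5 N) (contact force between gate and rack above 0.5 N).
It fails at once if the rack is lifted (12 mm) or tipped (0.2 rad) (z of rack in the frame of chute above 0.018 m or angle between rack's own z axis and vertical above 0.2 rad).
It fails at once if a bystander is moved by more than 20 mm or tipped over (distance of any of flask, vial, spatula, calculator, jar_a, media_bottle, dish from where it was at the start of the episode above 0.02 m or angle between any of flask, vial, spatula, calculator, jar_a, media_bottle, dish's own z axis and vertical above 0.5 rad).
It also fails if it takes over 45 s, if anything falls off the work surface, if the arm or the gripper's body presses on something with over 40 N, if the wrist force passes 120 N, or if a joint passes its speed limit or range.

### The arm

A 6-joint arm with a two-finger parallel gripper is mounted at the origin on the work surface. World frame = base frame: x ahead of the robot, y to its left, z up, the work surface at z = 0. Lengths are in m, angles in rad, forces in N, time in s.
With the tool pointing down it reaches from about 0.325 to 0.775 m from the base axis. Payload 5.5 kg.
Tool frame: the origin (TCP) lies on the mounting face of the last link; the fingertips stand 182 mm ahead of it and the grasp point (between the pads) lies 163 mm ahead of it (tip_reach is the distance from the TCP to the fingertips, in m); z points along the fingers, y is the line along which they close (so a half turn about z gives the same grasp; the last joint's range is limited). The gripper opens to 88 mm and grips with 3 to 60 N. Pads are 20 mm wide; open, the fingers measure 115 mm over their backs; the gripper's body (75 mm by 178 mm) begins 61 mm behind the grasp point.
Start: joints at [1.137, 0.091, 1.231, -0, 1.82, -0.057], TCP at [0.221, 0.558, 0.405] pointing down, gripper open.
Joint ranges: [-2.87, 2.87], [-0.86, 2.18], [0.17, 2.46], [-1.51, 4.65], [0.06, 2.69], [-2.65, 2.65]. Speed limits (rad/s): [2.57, 2.57, 3.01, 3.14, 3.14, 3.14].

### API

Orientations are given as a unit quaternion [w, x, y, z].
In Python, from plant import * gives the robot as it stands.
- The arm moves only by the tool send_rows, never from a script. Its argument "plan" is a list that holds one entry, the list of rows, each a list of 5 numbers: the opening in per cent of the stroke, from 0 (shut) to 100 (fully open), then the shift along the tool's x, y, z in m, then the turn about the tool's z in degrees. A call has 1 to 20 rows; each row is the pose to reach, as a shift and turn from the pose commanded when the call began, along the tool's axes at that moment; what a row does not reach only later rows make up. A row lasts 1/12 s, in which the tool goes at most 41.7 mm and 7.16 degrees, less where a joint would pass 70% of its speed; a pose out of reach is approached as far as the arm can. A call with a gripper value outside its range is refused whole. The fingers move at their own pace and stop on an object; the grip force is fixed at half the most. Time passes only in rows, so rows that repeat a pose let the fingers close. It gives the time, the measured TCP pose, the force, the opening and the grip force at its end, in the units of the state.
- state(): the state, without advancing time (a new reading comes with each control period).
- grab_frame(name): name is "scene" or "top" or "wrist"; returns a dict with "image" (400x640x3 uint8, red, green, blue), "K" (3x3 intrinsics, pixels), "dist_coeffs" ([k1, k2, p1, p2, k3] as OpenCV has them; the pictures are not rectified), "rvec" (rotation vector, rad) and "tvec" (3), from world to camera coordinates, as OpenCV has them. Camera axes: x right, y down, z forward; pixel columns grow to the right and rows downward; lengths in m; the calibration is good to about 2 mm. A picture is of the moment at which its call begins. There is no depth.
- close_job(): hands the job in; it is judged then, once.
Trained networks look in a picture, given as the dict that the camera call returned (one of the last four; its "shot" number tells which), for a name from the list of things; names that differ only in an ending like _2 or _b are one class to them, and where a whole thing is asked for, a point or a joint stands for the part that bears it (a point fixed in the world has none). Each returns a list of dicts, best first, with "conf" (0 to 1); they miss things now and then, are a little off and sometimes report something else, mostly with a low value. They report only what shows in the picture. A call takes as long as a camera call. They do not tell look-alikes from the thing itself.
- look_for(target, picture): "rect" ([centre column, centre row, width, height] in pixels, round what is visible of it).
- pinpoint(target, picture): "centre" ([row, column] in pixels: a listed point, or the origin of a listed thing).
The state is a dict: "time_s": time; "q": joint angles; "dq": joint speeds; "joint_torque": joint torques, N m; "tool_pos": TCP position; "tool_rot": TCP orientation; "contact_force": force on the tool from outside, world axes, zero at the start; "moment": the same for the moment, N m; "finger_gap": finger opening in m; "gripper_force": force on a finger pad.
Only numpy, scipy, OpenCV 4.12 (cv2) and the standard library are available. Lean on these libraries where they do the work, as an engineer would, in place of code of your own. Each camera call takes 0.05 s, during which the arm holds its last target. There are 200 camera calls.

## Working session

There is one attempt and no reset: what is moved stays moved. The work goes in short steps, Python scripts to look and compute and a tool call to move; the robot and the scene stay as the last step left them, time stands still between calls to the robot, and variables do not carry over. Pictures are saved under pics/ and viewed, at most 10 in all, crops included, and the job is handed in when it is done.

Besides the shell and the picture viewer there is one more tool, called in YAML: its name, and indented under it one key for each argument. send_rows: Moves the arm, as the interface text tells. Its arguments: {"type":"object","properties":{"plan":{"type":"array","items":{"type":"array","items":{"type":"array","items":{"type":"number"}}}}},"required":["plan"]}

```bash
mkdir -p pics; ls; python3 - <<'E'
from plant import *
import cv2,json
s=state();print({k:s[k] for k in("time_s","tool_pos","tool_rot","contact_force","finger_gap")})
for n in("scene","top"):
    f=grab_frame(n);cv2.imwrite(f"pics/{n}0.png",f["image"][:,:,::-1])
    print(n,f["K"],f["dist_coeffs"],f["rvec"],f["tvec"])
    for t in("chute","end_stop","hinge","press_bar","gate_leaf","rack","vial","calculator","jar_a"):
        print(t,[(round(d["conf"],2),[round(x) for x in d["centre"]]) for d in pinpoint(t,f)[:3]])
E
```

```text
pics
{'time_s': 0.0, 'tool_pos': array([0.22079858, 0.55795813, 0.40347421]), 'tool_rot': array([-2.22227005e-04,  1.87290718e-01,  9.82304028e-01, -9.66745593e-04]), 'contact_force': array([ 0.35862281, -0.01822529, -0.60491325]), 'finger_gap': 0.08771066196853412}
scene [[420.93701716   0.         319.37449808]
 [  0.         420.93701716 204.19831197]
 [  0.           0.           1.        ]] [0.00308033 0.         0.         0.         0.        ] [ 1.54917834  2.00123238 -0.81430954] [ 0.11503094 -0.28545947  1.61570958]
chute [(0.65, [240, 338])]
end_stop [(0.86, [255, 393])]
hinge [(0.74, [227, 371]), (0.47, [238, 337])]
press_bar [(0.92, [203, 329]), (0.29, [246, 291])]
gate_leaf [(0.95, [239, 363])]
rack [(0.97, [234, 335]), (0.8, [186, 252]), (0.73, [182, 380])]
vial [(0.55, [236, 391])]
calculator [(0.73, [199, 166])]
jar_a [(0.9, [239, 154])]
top [[465.85732024   0.         316.61093465]
 [  0.         465.85732024 204.91705207]
 [  0.           0.           1.        ]] [-0.10524906  0.          0.          0.          0.        ] [ 2.17022603 -2.20785522  0.06972033] [0.00886533 0.49221728 1.64357535]
chute [(0.86, [191, 300]), (0.22, [179, 247])]
end_stop [(0.66, [176, 250]), (0.39, [190, 447])]
hinge [(0.57, [194, 274]), (0.26, [211, 252])]
press_bar [(0.76, [212, 308])]
gate_leaf [(0.79, [185, 271]), (0.21, [190, 298])]
rack [(0.92, [268, 274]), (0.68, [195, 272]), (0.6, [228, 389])]
vial [(0.61, [207, 251])]
calculator [(0.74, [193, 448])]
jar_a [(0.58, [185, 273])]
```

View pics/scene0.png

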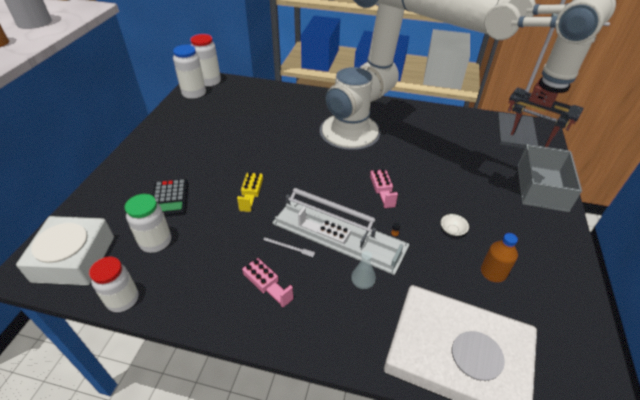

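View pics/top0.png

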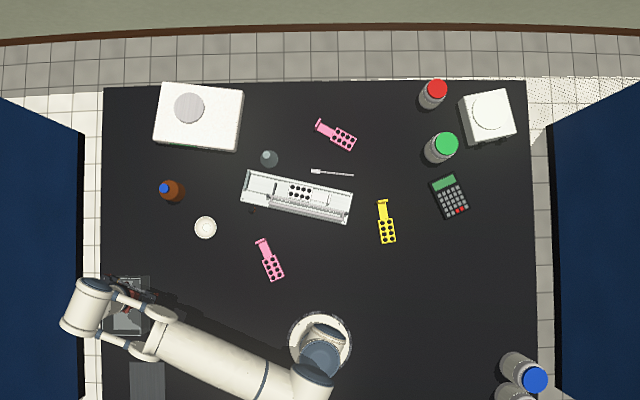

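The lane shows with its white rack at scene (335,230) and top (298,190). The pink racks are at scene (383,187) and (268,282), and the yellow one at (250,190); those are look-alikes. The calculator, jars and other items are well away. The vial at scene (395,230) is by the lane end on the bar side.

```bash
cat > h.py <<'E'
import numpy as np,cv2
from scipy.optimize import least_squares
from scipy.spatial.transform import Rotation as R
P={"chute":(0,0,0),"end_stop":(178,0,26),"hinge":(80,37,46),"press_bar":(-47.5,63,61)}
def w(p,L):  # lane (mm) -> world
    p=np.atleast_2d(np.array(p,float))/1000; c,s=np.cos(p0:=L[2]),np.sin(p0)
    return np.c_[L[0]+c*p[:,0]-s*p[:,1],L[1]+s*p[:,0]+c*p[:,1],p[:,2]]
def proj(X,f): return cv2.projectPoints(np.float64(X),np.float64(f["rvec"]),np.float64(f["tvec"]),np.float64(f["K"]),np.float64(f["dist_coeffs"]))[0].reshape(-1,2)
def fit(obs,x0): # obs: (lane pt, (row,col), frame)
    g=lambda L:np.concatenate([(proj(w(p,L),f)[0]-np.array(c)[::-1]) for p,c,f in obs])
    r=least_squares(g,x0,loss="soft_l1",f_scale=1.5); return r.x,g(r.x).reshape(-1,2)
def ray(rc,f,z): # pixel -> world at height z
    u=cv2.undistortPoints(np.float64([[[rc[1],rc[0]]]]),np.float64(f["K"]),np.float64(f["dist_coeffs"]))[0,0]
    M=cv2.Rodrigues(np.float64(f["rvec"]))[0]; o=-M.T@np.ravel(f["tvec"]); d=M.T@[u[0],u[1],1]
    return o+d*(z-o[2])/d[2]
def lane(X,L): # world -> lane mm
    c,s=np.cos(L[2]),np.sin(L[2]);d=np.array(X)[:2]-L[:2]; return 1000*np.array([c*d[0]+s*d[1],-s*d[0]+c*d[1]])
E
python3 - <<'E'
from plant import *
from h import *
fs={n:grab_frame(n) for n in("scene","top")}
near={"scene":(235,340),"top":(195,297)}
obs=[];names=[]
for n,f in fs.items():
    for t in P:
        c=[d["centre"] for d in pinpoint(t,f) if d["conf"]>.4 and np.hypot(*(np.array(d["centre"])-near[n]))<75]
        if c: obs.append((P[t],c[0],f));names.append(n+t)
L,r=fit(obs,[.5,0.05,1.4]);print(L,dict(zip(names,r.round(1).tolist())))
for n,f in fs.items():
    for d in pinpoint("rack",f)[:3]:print(n,d["conf"],lane(ray(d["centre"],f,.006),L).round())
    print(n,"tab top proj for rack x",[(x,proj(w((x-106,0,58),L),f)[0].round().tolist()) for x in(-40,0,30)])
s=state();T=R.from_quat(s["tool_rot"],scalar_first=True).as_matrix();print(T.round(3),s["tool_pos"])
for p in[(-60,31,0),(0,0,0)]:print(w(p,L))
f=grab_frame("wrist");M=cv2.Rodrigues(np.float64(f["rvec"]))[0];print("wristcam in tool:",T.T@(-M.T@np.ravel(f["tvec"])-s["tool_pos"]),(T.T@M.T).round(2),f["K"][0])
E
```

```text
[0.54284162 0.06436786 1.34586973] {'scenechute': [-2.2, 1.8], 'sceneend_stop': [-0.0, 1.1], 'scenehinge': [-2.6, 4.7], 'topchute': [-0.6, 0.5], 'topend_stop': [0.1, 6.4], 'tophinge': [-24.6, 1.3], 'toppress_bar': [-0.2, 1.1]}
scene 0.8 [-117. -221.]
scene 0.74 [-332.   76.]
scene 0.65 [-9. -2.]
scene tab top proj for rack x [(-40, [290.0, 207.0]), (0, [302.0, 212.0]), (30, [312.0, 215.0])]
top 0.93 [-351.   66.]
top 0.93 [ 34. 286.]
top 0.77 [ 4. 10.]
top tab top proj for rack x [(-40, [339.0, 199.0]), (0, [328.0, 196.0]), (30, [319.0, 194.0])]
[[-0.93   0.368  0.   ]
 [ 0.368  0.93   0.   ]
 [-0.     0.    -1.   ]] [0.22078652 0.55792991 0.40464138]
[[0.49924041 0.01279331 0.        ]]
[[0.54284162 0.06436786 0.        ]]
wristcam in tool: [ 0.08186845 -0.00063605  0.01937011] [[ 0.   -0.96 -0.3 ]
 [ 1.   -0.    0.  ]
 [-0.   -0.3   0.96]] [329.51999699   0.         322.39270687]
```

send_rows:
  plan:
    - [[57, -0.03, -0.023, 0, 5], [57, -0.06, -0.046, 0, 10], [57, -0.09, -0.069, 0, 15], [57, -0.12, -0.092, 0, 20], [57, -0.15, -0.115, 0, 25], [57, -0.18, -0.138, 0, 30], [57, -0.21, -0.161, 0, 36], [57, -0.24, -0.184, 0, 42], [57, -0.27, -0.207, 0, 48], [57, -0.3, -0.23, 0, 54], [57, -0.33, -0.253, 0, 60], [57, -0.36, -0.276, 0, 66], [57, -0.39, -0.299, 0, 72], [57, -0.42, -0.322, 0, 77], [57, -0.44, -0.337, 0, 80], [57, -0.45, -0.345, 0, 81.3], [57, -0.45, -0.345, 0, 81.3], [57, -0.45, -0.345, 0, 81.3]]

```text
time_s: 3.15
tool_pos: [0.5122, 0.0718, 0.4046]
tool_rot: [-0.0, 0.782, 0.624, -0.0]
contact_force: [-0.2, -0.2, 0.1]
finger_gap: 0.05
gripper_force: 0.0
```

```bash
python3 - <<'E'
from plant import *
from h import *
import pickle
fs={n:grab_frame(n) for n in("wrist","scene")}
L0=[0.5428,0.0644,1.3459]
obs=[];names=[]
for n,f in fs.items():
    cv2.imwrite(f"pics/{n}1.png",f["image"][:,:,::-1])
    for t in P:
        e=proj(w(P[t],L0),f)[0][::-1]; ds=pinpoint(t,f)
        print(n,t,e.round(),[(round(d["conf"],2),np.round(d["centre"]).tolist()) for d in ds[:3]])
        c=[d["centre"] for d in ds if d["conf"]>.3 and np.hypot(*(np.array(d["centre"])-e))<30]
        if c: obs.append((P[t],c[0],f));names.append(n+t)
L,r=fit(obs,L0);print(L,dict(zip(names,r.round(1).tolist())))
for n,f in fs.items():
    for d in pinpoint("rack",f)[:3]:print(n,d["conf"],d["centre"],lane(ray(d["centre"],f,.006),L).round())
s=state();T=R.from_quat(s["tool_rot"],scalar_first=True).as_matrix();print(s["time_s"],T.round(3),s["tool_pos"],lane(s["tool_pos"],L),s["finger_gap"],s["contact_force"])
f=fs["wrist"];im=f["image"][:,:,::-1].copy()
pickle.dump(({k:v for k,v in f.items()},L),open("w1.pkl","wb"))
for p in[(-195,-40,0),(195,-40,0),(195,76,0),(-195,76,0),(-195,28,24),(195,28,24),(-195,-28,24),(195,-28,24),(80,37,46),(-187,37,46),(-175,63,61),(80,63,61),(178,0,26)]:
    cv2.circle(im,tuple(int(v) for v in proj(w(p,L),f)[0].round()),2,(0,0,255),-1)
cv2.imwrite("pics/w1o.png",im)
E
```

```text
wrist chute [169. 350.] []
wrist end_stop [ -3. 355.] []
wrist hinge [100. 318.] [(0.73, [93.0, 319.0])]
wrist press_bar [225. 293.] [(0.85, [223.0, 289.0])]
scene chute [238. 334.] [(0.94, [238.0, 336.0])]
scene end_stop [255. 393.] [(0.75, [252.0, 394.0])]
scene hinge [228. 366.] [(0.62, [224.0, 369.0])]
scene press_bar [204. 330.] [(0.66, [203.0, 332.0])]
[0.54063167 0.06820768 1.32225068] {'wristhinge': [-2.0, 2.1], 'wristpress_bar': [0.5, -1.9], 'scenechute': [0.2, -0.5], 'sceneend_stop': [0.1, 3.3], 'scenehinge': [-1.4, 5.0], 'scenepress_bar': [0.3, 1.0]}
wrist 0.96 [176.4, 346.3] [-11.   1.]
wrist 0.86 [387.1, 294.4] [-336.   63.]
wrist 0.65 [258.1, 509.1] [-114. -218.]
scene 0.88 [274.5, 260.2] [-117. -220.]
scene 0.79 [236.2, 333.7] [-6. -4.]
scene 0.7 [186.1, 250.9] [-340.   56.]
3.75 [[ 0.223  0.975  0.   ]
 [ 0.975 -0.223  0.   ]
 [ 0.     0.    -1.   ]] [0.51219201 0.07171318 0.40469158] [-3.59822109 28.42807383] 0.049895717389536756 [-0.45341146 -0.61162547  0.41295404]
```

View pics/w1o.png

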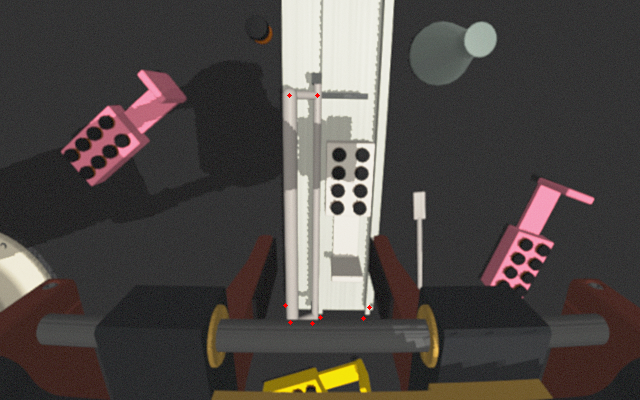

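The wrist view shows the white rack in the lane: body at (350,178), tab at (346,267). The bar runs (290,95)–(292,322) and the gate leaf is at (345,95). Pinks, yellow, spatula, flask and vial all lie outside the lane. Next, a zoomed crop with the rack overlay to check my choice.

```bash
python3 - <<'E'
from h import *
import pickle
f,L=pickle.load(open("w1.pkl","rb"))
for X in(-15,-8):
    print(X,[(n,proj(w(p,L),f)[0].round(1).tolist()) for n,p in dict(tabtopRear=(X-110,0,60),tabtopFront=(X-102,0,60),tabbaseFront=(X-102,0,12),topL=(X-110,18,60),topR=(X-110,-18,60),noseTop=(X+42,0,30),rearTop=(X-42,0,30)).items()])
im=cv2.imread("pics/wrist1.png")[70:330,260:400]
cv2.imwrite("pics/crop1.png",cv2.resize(im,None,fx=2.3,fy=2.3,interpolation=cv2.INTER_CUBIC))
E
```

```text
-15 [('tabtopRear', [345.6, 286.1]), ('tabtopFront', [345.9, 279.9]), ('tabbaseFront', [343.4, 259.9]), ('topL', [329.7, 285.8]), ('topR', [361.5, 286.4]), ('noseTop', [350.2, 147.4]), ('rearTop', [346.6, 220.4])]
-8 [('tabtopRear', [345.9, 280.7]), ('tabtopFront', [346.2, 274.4]), ('tabbaseFront', [343.6, 254.8]), ('topL', [329.9, 280.4]), ('topR', [361.9, 281.0]), ('noseTop', [350.5, 140.9]), ('rearTop', [346.9, 214.7])]
```

View pics/crop1.png

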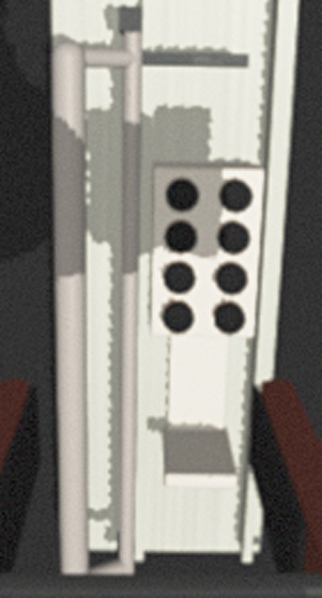

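The crop confirms the white 8-vial rack in the lane. The tab's rear top edge is at about (346,281), so rack x ≈ -8.5 mm and the tab's rear face is at x ≈ -118. Moving above the start point, lane (-142, 33), with the tips 90 mm above the bench.

send_rows:
  plan:
    - [[57, -0.02, -0.001, 0.015, 0.3], [57, -0.04, -0.002, 0.03, 0.6], [57, -0.06, -0.003, 0.05, 0.9], [57, -0.08, -0.005, 0.07, 1.35], [57, -0.1, -0.006, 0.09, 1.35], [57, -0.12, -0.007, 0.11, 1.35], [57, -0.135, -0.008, 0.125, 1.35], [57, -0.138, -0.008, 0.1327, 1.35], [57, -0.138, -0.008, 0.1327, 1.35], [57, -0.138, -0.008, 0.1327, 1.35]]

```text
time_s: 4.58
tool_pos: [0.4739, -0.0609, 0.2723]
tool_rot: [-0.0, 0.789, 0.614, 0.0]
contact_force: [-0.5, -0.2, 0.7]
finger_gap: 0.0501
gripper_force: 0.0
```

```bash
python3 - <<'E'
from plant import *
from h import *
import pickle
L0=pickle.load(open("w1.pkl","rb"))[1]
f=grab_frame("wrist");im=f["image"][:,:,::-1].copy()
for t in list(P)+["rack","gate_leaf"]:
    print(t,proj(w(P[t],L0),f)[0][::-1].round() if t in P else"",[(round(d["conf"],2),np.round(d["centre"]).tolist()) for d in pinpoint(t,f)[:2]])
s=state();print(s["time_s"],s["tool_pos"],s["tool_rot"],lane(s["tool_pos"],L0),s["contact_force"],s["finger_gap"])
X=-8.5
for p in[(80,37,46),(-187,37,46),(-175,63,61),(80,63,61),(-195,28,24),(80,28,24),(-195,-28,24),(80,-28,24),(X-110,18,60),(X-110,-18,60),(X-102,18,12),(X+42,26,30),(X+42,-26,30),(80,63,68),(-142,63,68)]:
    cv2.circle(im,tuple(int(v) for v in proj(w(p,L0),f)[0].round()),2,(0,0,255),-1)
cv2.imwrite("pics/w2.png",im)
E
```

```text
chute [  9. 370.] []
end_stop [-285.  377.] []
hinge [-170.  316.] [(0.42, [159.0, 490.0])]
press_bar [ 74. 269.] [(0.98, [72.0, 269.0])]
rack  [(0.87, [391.0, 293.0]), (0.62, [24.0, 369.0])]
gate_leaf  [(0.46, [21.0, 369.0])]
4.9333 [ 0.47396194 -0.06074974  0.27266798] [4.24298624e-04 7.89031163e-01 6.14352893e-01 4.07964977e-04] [-141.39510231   32.89822488] [ 0.28077135 -0.07614832  0.34152997] 0.050415897103700945
```

View pics/w2.png

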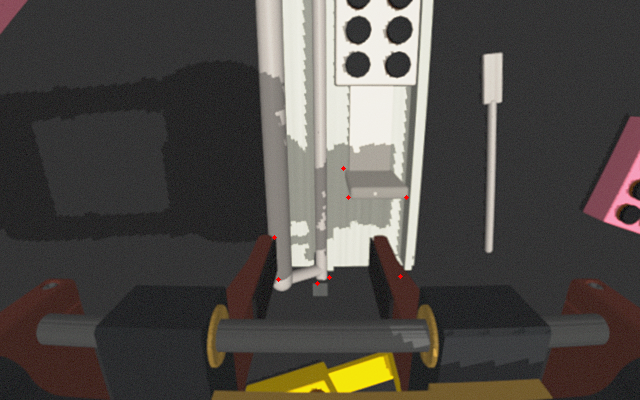

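```bash
python3 - <<'E'
from plant import *
from h import *
import pickle
f1,L0=pickle.load(open("w1.pkl","rb"));f2=grab_frame("wrist")
sc=grab_frame("scene")
# (lane pt, (row,col), frame)
obs=[((-47.5,63,61),(72,269),f2),((-175,63,61),(286,284),f2),((-195,-28,24),(268,407),f2),((-118.5,18,60),(198,350),f2),((-118.5,-18,60),(198,408),f2),
((80,63,61),(93,290),f1),((-175,63,61),(317,292),f1),((80,37,46),(94,317.5),f1),((-118.5,18,60),(281,330.5),f1),((-118.5,-18,60),(281,363),f1)]
for t in P:
    for d in pinpoint(t,sc)[:1]:
        if np.hypot(*(np.array(d["centre"])-(236,336)))<75: obs.append((P[t],d["centre"],sc))
L,r=fit(obs,L0);print(L,r.round(1).tolist())
s=state();print(lane(s["tool_pos"],L),lane(s["tool_pos"],L0))
# bar y at two places seen directly in f2, z=61
for rc in((72,269),(150,273.5),(238,279)):print(lane(ray(rc,f2,.061),L).round(1))
E
```

```text
[0.54154382 0.06854103 1.33199583] [[1.7, 2.1], [-3.0, -7.3], [-4.1, 7.2], [0.3, -2.0], [0.7, -2.4], [-1.2, 1.7], [0.2, 5.3], [-0.9, 1.1], [1.1, -0.5], [0.6, -0.2], [3.0, 0.6], [-1.3, 3.9], [1.5, 2.0]]
[-142.062729     35.25430893] [-141.85204861   33.06611492]
[-46.4  63.9]
[-89.7  63.5]
[-145.6   62.9]
```

send_rows:
  plan:
    - [[57, 0, 0.0028, 0.005, -0.5], [57, 0, 0.0028, 0.012, -0.5], [57, 0, 0.0028, 0.018, -0.5], [57, 0, 0.0028, 0.023, -0.5], [57, 0, 0.0028, 0.028, -0.5], [57, 0, 0.0028, 0.033, -0.5], [57, 0, 0.0028, 0.038, -0.5], [57, 0, 0.0028, 0.043, -0.5], [57, 0, 0.0028, 0.048, -0.5], [57, 0, 0.0028, 0.0525, -0.5], [57, 0, 0.0028, 0.0525, -0.5], [57, 0, 0.0028, 0.0525, -0.5]]

```text
time_s: 6.23
tool_pos: [0.4769, -0.062, 0.22]
tool_rot: [0.001, 0.787, 0.617, 0.001]
contact_force: [2.5, -0.7, 5.8]
finger_gap: 0.0504
gripper_force: 2.5
```

```bash
python3 - <<'E'
from plant import *
from h import *
L=[0.54154382,0.06854103,1.33199583]
f=grab_frame("wrist");g=grab_frame("scene")
a=f["image"][:,:,::-1][:300];b=cv2.resize(g["image"][150:300,250:450,::-1],(640,480),interpolation=cv2.INTER_CUBIC)[:, :]
cv2.imwrite("pics/p3.png",cv2.resize(np.vstack([a,b]),None,fx=.76,fy=.76))
s=state();print(s["time_s"],s["tool_pos"],s["tool_rot"],lane(s["tool_pos"],L),s["contact_force"],s["moment"],s["finger_gap"])
E
```

```text
6.3333 [ 0.47681331 -0.06198003  0.22016221] [8.18354372e-04 7.86611970e-01 6.17446760e-01 6.60690098e-04] [-142.12836936   32.02050926] [ 2.94950676 -0.56503444  4.9328444 ] [-0.15394435 -0.318568   -0.02157209] 0.049788689031824956
```

View pics/p3.png

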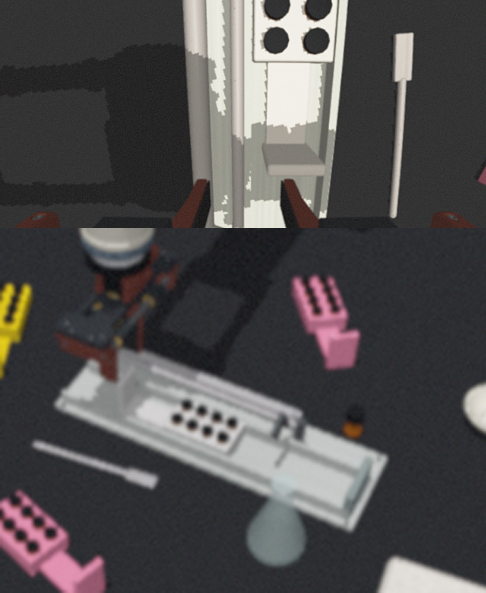

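The bar is pressed: 5 N upward with the tip at 38 mm, about 1.0 rad, and the gate leaf is up. The push finger sits right behind the tab. Starting the push.

send_rows:
  plan:
    - [[57, 0.004, 0, 0, 0], [57, 0.009, 0, 0, 0], [57, 0.013, 0, 0, 0], [57, 0.017, 0, 0, 0], [57, 0.022, 0, 0, 0], [57, 0.027, 0, 0, 0], [57, 0.032, 0, 0, 0], [57, 0.037, 0, 0, 0], [57, 0.042, 0, 0, 0], [57, 0.046, 0, 0, 0], [57, 0.05, 0, 0, 0], [57, 0.05, 0, 0, 0]]

```text
time_s: 7.33
tool_pos: [0.4881, -0.0126, 0.2192]
tool_rot: [-0.0, 0.786, 0.618, -0.001]
contact_force: [-0.7, -1.5, 5.6]
finger_gap: 0.05
gripper_force: 3.0
```

```bash
python3 - <<'E'
from plant import *
from h import *
L=[0.54154382,0.06854103,1.33199583]
f=grab_frame("wrist");g=grab_frame("scene")
a=f["image"][:,:,::-1][:300];b=cv2.resize(g["image"][150:300,250:450,::-1],(640,480),interpolation=cv2.INTER_CUBIC)
cv2.imwrite("pics/p4.png",cv2.resize(np.vstack([a,b]),None,fx=.76,fy=.76))
s=state();print(s["time_s"],s["tool_pos"],s["tool_rot"],lane(s["tool_pos"],L),s["contact_force"],s["moment"],s["finger_gap"])
print([lane(ray(d["centre"],g,.006),L).round() for d in pinpoint("rack",g)])
E
```

```text
7.4333 [ 0.48808433 -0.01268063  0.2192555 ] [-5.29225732e-04  7.86484879e-01  6.17609203e-01 -3.56877127e-04] [-91.56195036  32.73048691] [ 0.29577398 -0.83068305  5.09850478] [-0.2910217   0.26127682 -0.04083416] 0.0501942180956733
[array([ 30., 278.]), array([-122., -212.]), array([-351.,   71.]), array([144.,  77.]), array([32., -5.])]
```

View pics/p4.png

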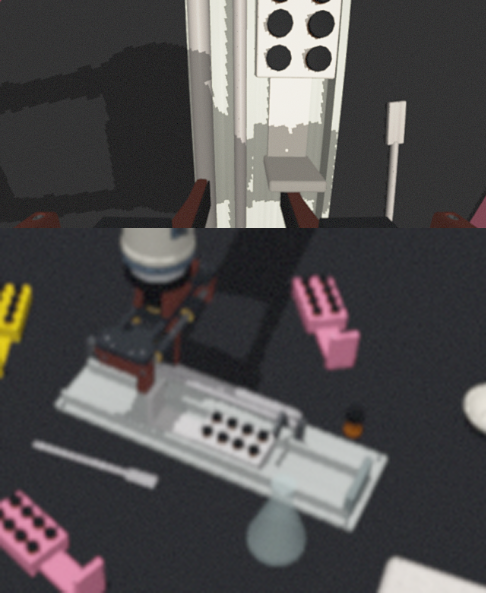

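The rack has moved with the finger: rack x ≈ 29, with its nose just short of the raised gate. The gate leaf is seen upright by the bar at about (290,425). The bar force is still 5 N, so I'm continuing.

send_rows:
  plan:
    - [[57, 0.004, 0, 0, 0], [57, 0.009, 0, 0, 0], [57, 0.014, 0, 0, 0], [57, 0.019, 0, 0, 0], [57, 0.024, 0, 0, 0], [57, 0.029, 0, 0, 0], [57, 0.034, 0, 0, 0], [57, 0.039, 0, 0, 0], [57, 0.044, 0, 0, 0], [57, 0.049, 0, 0, 0], [57, 0.054, 0, 0, 0], [57, 0.059, 0, 0, 0], [57, 0.064, 0, 0, 0], [57, 0.069, 0, 0, 0], [57, 0.074, 0, 0, 0], [57, 0.079, 0, 0, 0], [57, 0.084, 0, 0, 0], [57, 0.089, 0, 0, 0], [57, 0.093, 0, 0, 0], [57, 0.095, 0, 0, 0]]

```text
time_s: 9.15
tool_pos: [0.5105, 0.0793, 0.2192]
tool_rot: [-0.0, 0.787, 0.618, -0.001]
contact_force: [-0.7, -4.2, 5.9]
finger_gap: 0.0501
gripper_force: 3.2
```

send_rows:
  plan:
    - [[57, 0.002, 0, 0, 0], [57, 0.004, 0, 0, 0], [57, 0.006, 0, 0, 0], [57, 0.007, 0, 0, 0], [57, 0.008, 0, 0, 0], [57, 0.008, 0, 0, 0]]

```text
time_s: 9.65
tool_pos: [0.5123, 0.0868, 0.2191]
tool_rot: [-0.0, 0.787, 0.617, -0.001]
contact_force: [-1.2, -4.4, 5.1]
finger_gap: 0.0501
gripper_force: 3.0
```

```bash
python3 - <<'E'
from plant import *
from h import *
L=[0.54154382,0.06854103,1.33199583]
f=grab_frame("wrist");g=grab_frame("scene")
a=f["image"][:,:,::-1][:300];b=cv2.resize(g["image"][150:300,250:450,::-1],(640,480),interpolation=cv2.INTER_CUBIC)
cv2.imwrite("pics/p5.png",cv2.resize(np.vstack([a,b]),None,fx=.76,fy=.76))
s=state();print(s["time_s"],s["tool_pos"],s["tool_rot"],lane(s["tool_pos"],L),s["contact_force"],s["moment"],s["finger_gap"])
print([lane(ray(d["centre"],g,.006),L).round() for d in pinpoint("rack",g)])
E
```

```text
9.75 [0.51229963 0.08677177 0.21911421] [-1.22779300e-04  7.86600840e-01  6.17460622e-01 -1.21780108e-03] [10.79605231 32.72656204] [-0.60532429 -4.51355128  5.42836658] [-0.76440635  0.32536696  0.03302635] 0.05010650812239847
[array([-347.,   76.]), array([ 27., 280.]), array([-117., -220.]), array([141.,   3.])]
```

View pics/p5.png

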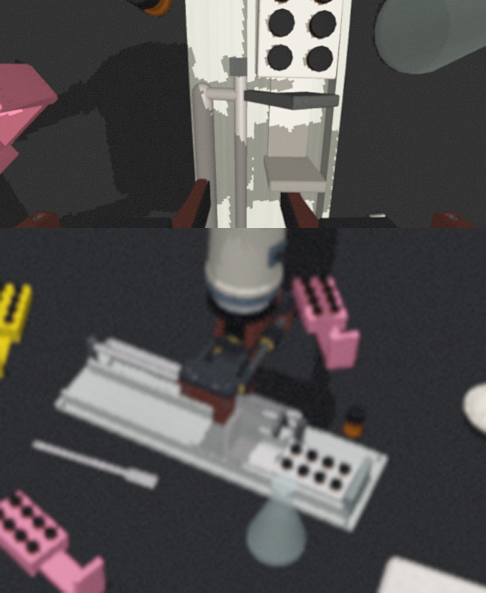

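The rack body is past the raised gate and close to the end stop, with push force about 4 N and no stop contact yet. Creeping on until the force rises.

send_rows:
  plan:
    - [[57, 0.001, 0, 0, 0], [57, 0.002, 0, 0, 0], [57, 0.003, 0, 0, 0], [57, 0.004, 0, 0, 0], [57, 0.004, 0, 0, 0]]

```text
time_s: 10.22
tool_pos: [0.5132, 0.0906, 0.2191]
tool_rot: [-0.0, 0.787, 0.617, -0.001]
contact_force: [-1.4, -5.7, 6.0]
finger_gap: 0.0498
gripper_force: 3.5
```

send_rows:
  plan:
    - [[57, 0.0007, 0, 0, 0], [57, 0.0015, 0, 0, 0], [57, 0.002, 0, 0, 0], [57, 0.002, 0, 0, 0]]

```text
time_s: 10.55
tool_pos: [0.5135, 0.0913, 0.2192]
tool_rot: [0.001, 0.787, 0.617, -0.003]
contact_force: [-3.9, -11.9, 7.0]
finger_gap: 0.0507
gripper_force: 6.4
```

The force jumped to 12 N without travel, so the nose is against the stop. Backing off the tab, then rising so the bar follows up.

send_rows:
  plan:
    - [[57, -0.003, 0, 0, 0], [57, -0.006, 0, 0, 0], [57, -0.008, 0, 0, 0], [57, -0.008, 0, -0.005, 0], [57, -0.008, 0, -0.01, 0], [57, -0.008, 0, -0.015, 0], [57, -0.008, 0, -0.02, 0], [57, -0.008, 0, -0.025, 0], [57, -0.008, 0, -0.03, 0], [57, -0.008, 0, -0.035, 0], [57, -0.008, 0, -0.05, 0], [57, -0.008, 0, -0.07, 0], [57, -0.008, 0, -0.1, 0], [57, -0.008, 0, -0.13, 0], [57, -0.008, 0, -0.16, 0], [57, -0.008, 0, -0.18, 0], [57, -0.008, 0, -0.18, 0], [57, -0.008, 0, -0.18, 0]]

```text
time_s: 12.05
tool_pos: [0.5123, 0.0848, 0.4005]
tool_rot: [0.001, 0.787, 0.617, 0.001]
contact_force: [-0.4, -0.0, -1.4]
finger_gap: 0.0502
gripper_force: 0.0
```

```bash
python3 - <<'E'
from plant import *
from h import *
L=[0.54154382,0.06854103,1.33199583]
f=grab_frame("wrist");g=grab_frame("scene")
a=f["image"][:,:,::-1][:300];b=cv2.resize(g["image"][150:300,250:450,::-1],(640,480),interpolation=cv2.INTER_CUBIC)
cv2.imwrite("pics/p6.png",cv2.resize(np.vstack([a,b]),None,fx=.76,fy=.76))
s=state();print(s["time_s"],s["tool_pos"],s["contact_force"])
for h in(f,g):
  print([lane(ray(d["centre"],h,.006),L).round() for d in pinpoint("rack",h)],[lane(ray(d["centre"],h,.026),L).round() for d in pinpoint("end_stop",h)])
E
```

```text
12.15 [0.51219621 0.08479164 0.39769663] [ 0.49374892  0.027241   -0.08550816]
[array([-330.,   63.]), array([ 24., 279.]), array([137.,   4.]), array([-116., -219.])] [array([181.,   1.])]
[array([130.,  -1.]), array([-124., -212.]), array([-336.,   58.]), array([ 26., 282.])] [array([179.,  -1.])]
```

View pics/p6.png

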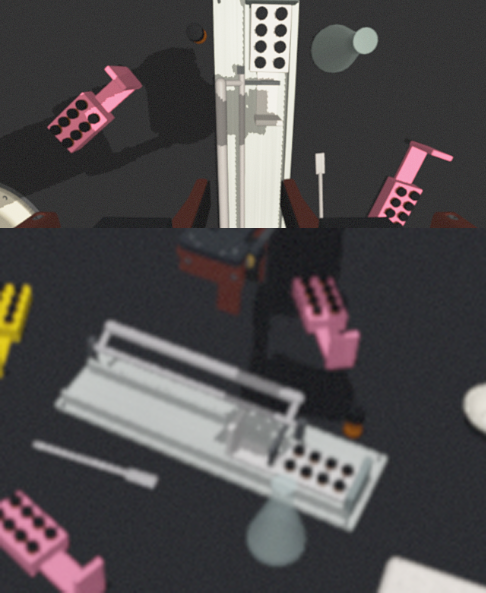

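The rack sits against the end stop: wrist view, body at (270,38), nose on the stop. The gate is shut behind it at (265,82), the bar is up, and the robot is clear. Handing in.

```bash
python3 -c "
from plant import *
print(close_job())"
```

```text
the job is handed in; nothing more can be done
None
```

The job is handed in at about 12 s on the robot's clock: the rack is against the end stop, the gate shut behind it and the arm clear, judging by the last pictures and the push force (the hand-in returned no verdict).

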